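Pry open the control unit and trip its reset lever

TASK

With the flat pry tool, lever up the hinged cover of the control unit at the slot in its front, then swing the cover right back until it is fully open. Push the sprung lever inside all the way across to its far stop and let it spring back. Finish with the cover still fully open and the pry tool lying down on the rubber mat, and leave the other things on the bench where they are.

Things in the scene. Friction and masses are not known exactly. Their poses are not given: they have to be found in the camera images.
- pry_grip (a point): The pry tool, loose, about 0.14 kg, lying on the mat: a plain wooden handle 90 mm long, 26 mm wide and 30 mm high (square sides, level top) with a flat steel blade out of its front end, 85 mm long, 22 mm wide (level), 3 mm thick. This point is the centre of the handle, 15 mm above its underside; x runs along the tool towards the blade tip, which is 130 mm from this point, z up. The blade lies at the height of the handle's centre.
- case: The control unit, a grey sheet-metal case fixed to the bench: 140 mm deep (x), 200 mm wide (y), walls 4 mm thick, 80 mm high to the underside of its cover. Origin: centre of its underside; its front with the dial looks to -x (roughly to the robot), z up. Inside, a deck lies 31 mm above the bench, with a small relay block (up to 56 mm high) in its back +y corner.
- slot (a point): Centre of the mouth of the pry slot, on the outer front face of the case directly under the cover: 80 mm wide (y), 11 mm high, from 69 to 80 mm above the bench; the cover's underside is its upper edge and the sheet-metal front wall (4 mm) its lower edge. Behind it the space is free for 60 mm from 69 mm up. Axes as case (x goes into the slot).
- cover (a joint): The cover's angle in rad: 0 shut, grows as its front edge rises, stop at 1.75 (leaning back past upright). The cover is a flat aluminium plate 140 x 200 x 6 mm, about 0.12 kg, with no handle. The hinge line runs along y, 70 mm behind the case's origin and 80 mm up. The hinge is stiff (0.25 N m), so the cover stays wherever it is left; raising it at its front edge takes about 3 N.
- cover_edge (a point): Middle of the cover's front edge, at its underside, 140 mm from the hinge line; moves with the cover.
- lever (a joint): The sprung lever's angle in rad: 0 at rest, grows as its knob swings towards the case's +y, stop at 0.8. Its spring returns it to 0; about 3.5 N at the knob holds it at the stop.
- lever_knob (a point): Centre of the lever's upright black knob, a cylinder 16 mm across reaching from 36 to 68 mm above the bench (this point is at 54 mm), under the cover. The lever lies level and turns about a vertical axis 35 mm behind the case's origin (case +x); the knob is 70 mm in front of that axis, at rest 24 mm to the case's -y side, at the stop 30 mm to the +y side. Free space of about 60 mm lies on the knob's -y side at rest.
- mat: Black rubber mat, fixed, 300 mm (x) by 220 mm (y), 3 mm thick; origin at the centre of its underside.
- spool: Bystander, to be left alone: small copper wire spool, 36 mm across, 28 mm high. Origin: centre of its underside.
- motor: Bystander, to be left alone: small steel motor can, 32 mm across, 45 mm high. Origin: centre of its underside.
- driver: Bystander, to be left alone: round-shafted screwdriver, 190 mm long (not the pry tool). Origin: centre of its underside.
- carton: Bystander, to be left alone: cardboard carton 110 x 160 x 70 mm. Origin: centre of its underside.
- redbox: Bystander, to be left alone: box 90 x 130 x 60 mm. Origin: centre of its underside.
- pen: Bystander, to be left alone: pen, 12 mm thick, about 120 mm long. Origin: centre of its underside.

How it is judged:
On the way, in this order (a step that is already met when the one before it is completed fails the run):
1. the pry tool lifts the cover to over 0.15 rad, with the blade touching it and the fingers not (value of joint cover above 0.15 rad and contact force between pry and cover above 0.3 N and contact force between the fingers and cover below 0.1 N).
2. the cover is swung back past 1.6 rad (value of joint cover above 1.6 rad), for 0.1 s.
3. the lever is pushed to its stop (over 0.7 rad) with the cover open (value of joint lever above 0.7 rad and value of joint cover above 1.6 rad), for 0.1 s.
At the end, for the whole second after the job is handed in: The cover is open past 1.6 rad, the lever has returned to under 0.08 rad, and the pry tool lies at rest, level within about 10 degrees, with the middle of its handle over the rubber mat and less than 25 mm above the bench (value of joint cover above 1.6 rad and value of joint lever below 0.08 rad and x of pry_grip in the frame of mat between -0.15 and 0.15 m and y of pry_grip in the frame of mat between -0.11 and 0.11 m and height (world z) of pry_grip below 0.025 m and angle between pry_grip's own x axis and vertical between 1.4 and 1.75 rad and linear speed of pry below 0.02 m/s); the robot touches nothing.
It fails at once if a bystander (spool, motor, screwdriver, carton, box or pen) is moved more than 30 mm (distance of any of spool, motor, driver, carton, redbox, pen from where it was at the start of the episode above 0.03 m).
It also fails if it takes over 69 s, if anything falls off the work surface, if the arm or the gripper's body presses on something with over 40 N, if the wrist force passes 120 N, or if a joint passes its speed limit or range.

ROBOT

A 6-joint arm with a two-finger parallel gripper is mounted at the origin on the work surface. World frame = base frame: x ahead of the robot, y to its left, z up, the work surface at z = 0. Lengths are in m, angles in rad, forces in N, time in s.
With the tool pointing down it reaches from about 0.375 to 0.975 m from the base axis. Payload 3.8 kg.
Tool frame: the origin (TCP) lies between the finger pads; the fingertips stand 17 mm ahead of it and the grasp point (between the pads) lies 2 mm behind it; z points along the fingers, y is the line along which they close (so a half turn about z gives the same grasp; the last joint's range is limited). The gripper opens to 88 mm and grips with 3 to 60 N. Pads are 18 mm wide; open, the fingers measure 123 mm over their backs; the gripper's body (75 mm by 187 mm) begins 45 mm behind the grasp point.
Start: joints at [-1.284, 0.264, 1.604, -0, 1.274, -0.037], TCP at [0.215, -0.64, 0.256] pointing down, gripper open.
Joint ranges: [-2.63, 2.63], [-0.94, 2.18], [0.31, 2.57], [-1.31, 4.45], [0, 2.66], [-2.55, 2.55]. Speed limits (rad/s): [2.57, 2.57, 3.14, 3.14, 3.14, 3.14].

INTERFACE

Orientations are given as [roll, pitch, yaw] about the fixed x, y, z axes, in that order (R = Rz(yaw) Ry(pitch) Rx(roll)).
In Python, from cell import * gives the robot as it stands.
- The arm moves only by the shell command python3 -m pendant 'ROWS'. ROWS is JSON, a list that holds one entry, the list of rows, each a list of 5 numbers: the closure, from 0 (fully open) to 1 (shut), then the shift along the world's x, y, z as a fraction of full scale, then the turn about the world's z as a fraction of full scale. A call has 1 to 8 rows; each row shifts and turns the commanded pose from where the row before left it; what a row does not reach is not made up. Full scale, the value 1, is 0.025 m for a shift and 0.08 rad for a turn. A row lasts 1/8 s, in which the tool goes at most 62.5 mm and 10.7 degrees, less where a joint would pass 70% of its speed; a pose out of reach is approached as far as the arm can. A call with a number of a shift or a turn outside -1 to 1 is refused whole. A call with a gripper value outside its range is refused whole. The fingers move at their own pace and stop on an object; the grip force is fixed at half the most. Time passes only in rows, so rows that do not move let the fingers close. It gives the time, the measured TCP pose, the force, the opening and the grip force at its end, in the units of the state.
- get_state(): the state, without advancing time (a new reading comes with each control period).
- read_camera(name): name is "scene" or "top"; returns (picture, depth): 480x640x3 uint8, red, green, blue; 480x640 float32, m along the optical axis (not along the pixel's ray), 0 where there is no reading.
- camera_info(name): a dict with "fx", "fy", "cx", "cy" (pixels), "camera_from_world" (4x4, takes a point from world to camera coordinates). Camera axes: x right, y up, looking along -z (the intrinsics and any distortion apply to the point x, -y, -z); pixel columns grow to the right and rows downward; lengths in m; the calibration is good to about 2 mm. A picture is of the moment at which its call begins. camera_info takes no time and is no camera call.
- hand_in(): hands the job in; it is judged then, once.
The state is a dict: "time_s": time; "q": joint angles; "joint_vel": joint speeds; "joint_efforts": joint torques, N m; "ee_pos": TCP position; "ee_rot": TCP orientation; "contact_force": force on the tool from outside, world axes, zero at the start; "ft_torque": the same for the moment, N m; "width": finger opening in m; "gripper_force": force on a finger pad.
Only numpy, scipy, OpenCV 4.12 (cv2) and the standard library are available. Lean on these libraries where they do the work, as an engineer would, in place of code of your own. Each camera call takes 0.05 s, during which the arm holds its last target. There are 200 camera calls.

## Working session

There is one attempt and no reset: what is moved stays moved. The work goes in short steps, Python scripts to look and compute and a shell command to move; the robot and the scene stay as the last step left them, time stands still between calls to the robot, and variables do not carry over. Pictures are saved under pics/ and viewed, at most 10 in all, crops included, and the job is handed in when it is done.

```bash
mkdir -p pics
cat > h.py <<'E'
from cell import *
import numpy as np, cv2
def world(name,depth=None,px=None):
    c=camera_info(name);T=np.linalg.inv(np.array(c["camera_from_world"]))
    return c,T
def cloud(name,d):
    c,T=world(name);v,u=np.mgrid[0:480,0:640]
    p=np.stack([(u-c["cx"])/c["fx"]*d,-(v-c["cy"])/c["fy"]*d,-d],-1)
    return p@T[:3,:3].T+T[:3,3]
def ray(name,u,v,z):
    c,T=world(name);r=T[:3,:3]@np.array([(u-c["cx"])/c["fx"],-(v-c["cy"])/c["fy"],-1]);o=T[:3,3]
    return o+r*(z-o[2])/r[2]
def snap(name,fn):
    im,d=read_camera(name);cv2.imwrite(f"pics/{fn}.png",im[:,:,::-1]);np.save(f"pics/{fn}.npy",d);return im,d
E
python3 - <<'E'
from h import *
for n in("scene","top"):
    snap(n,n+"0");c=camera_info(n);print({k:c[k] for k in c if k!="camera_from_world"});print(np.linalg.inv(np.array(c["camera_from_world"])).round(3))
print(get_state())
E
```

```text
{'fx': 613.9311126019677, 'fy': 613.9311126019677, 'cx': 325.2598827123847, 'cy': 244.81268491967612}
[[-0.862 -0.317  0.395  1.104]
 [ 0.506 -0.566  0.651  0.897]
 [ 0.018  0.761  0.648  0.995]
 [ 0.     0.     0.     1.   ]]
{'fx': 560.0141382858282, 'fy': 560.0141382858282, 'cx': 320.1438857700311, 'cy': 244.2086995481701}
[[-0.004  0.993 -0.116  0.361]
 [-1.    -0.004 -0.    -0.006]
 [-0.     0.116  0.993  1.404]
 [ 0.     0.     0.     1.   ]]
{'time_s': 0.1, 'q': array([-1.28391852e+00,  2.64688564e-01,  1.60519124e+00,  1.12250730e-05,
        1.27368644e+00, -3.68785845e-02]), 'joint_vel': array([ 0.00012816, -0.00098821, -0.00332161,  0.00013228,  0.00251406,
       -0.00043551]), 'joint_efforts': array([ 1.07681481e-03, -5.03617215e+01, -3.58071828e+01,  7.32595730e-02,
        2.33952119e-02, -4.70823329e-05]), 'ee_pos': array([ 0.21458814, -0.63936782,  0.25453017]), 'ee_rot': array([-3.13962080e+00, -8.34861210e-05,  3.23753011e-01]), 'contact_force': array([-0.05505859, -0.01298263, -0.76883539]), 'ft_torque': array([ 0.00692407,  0.01790994, -0.03133105]), 'gripper_force': 0.0, 'width': 0.08829425477245899}
```

View pics/top0.png

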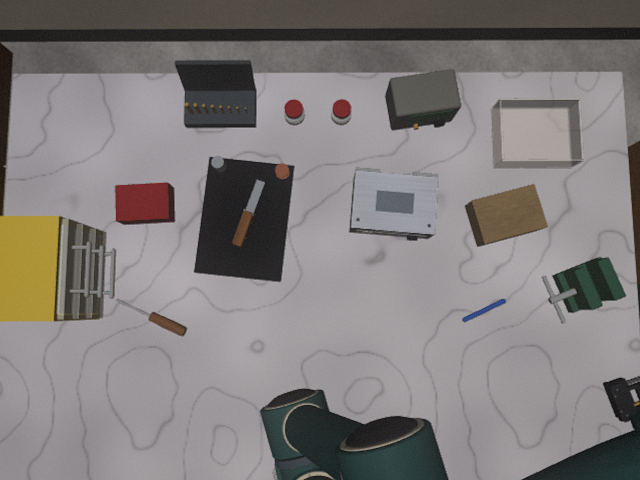

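View pics/scene0.png

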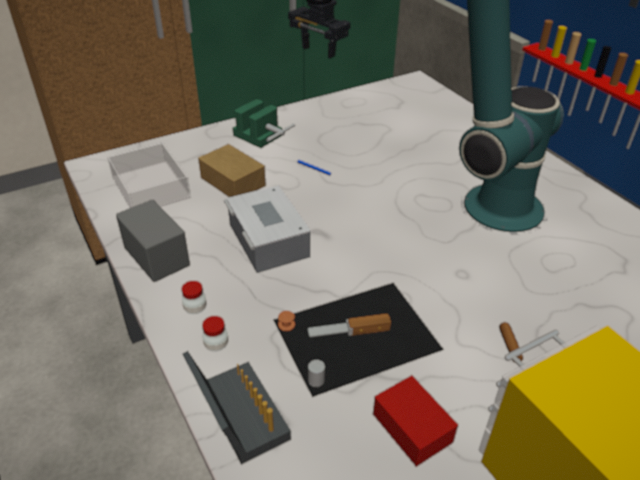

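The top view (up = +x, left = +y) shows the case at about (395,203). The mat is at about (245,220), with the pry handle near (241,228) and its blade tip near (261,181). The spool is at (282,171) and the motor at (218,162). The scene view agrees with this layout. Next I measure these positions.

```bash
cat > m.py <<'E'
from h import *
im=cv2.imread("pics/top0.png");d=np.load("pics/top0.npy");P=cloud("top",d)
sc=cv2.imread("pics/scene0.png");ds=np.load("pics/scene0.npy");S=cloud("scene",ds)
def rect(pts,tag):
    (c,s,a)=cv2.minAreaRect(pts.astype(np.float32)); b=cv2.boxPoints((c,s,a)); print(tag,len(pts),"c",np.round(c,4),"size",np.round(s,4),"ang",round(a,2)); print(b.round(4).tolist())
v,u=np.mgrid[0:480,0:640]
def roi(a,b,c,e): return (u>a)&(u<b)&(v>c)&(v<e)
def big(m):
    n,l,st,_=cv2.connectedComponentsWithStats(m.astype(np.uint8));return l==1+np.argmax(st[1:,4])
m=big(roi(335,450,155,250)&(abs(P[...,2]-.086)<.006)); print("cover z",np.median(P[m][:,2])); rect(P[m][:,:2],"cover top")
mat=big(roi(185,305,145,290)&(im.max(2)<60)); print("mat z",np.median(P[mat][:,2])); rect(P[mat][:,:2],"mat")
hs=cv2.cvtColor(im,cv2.COLOR_BGR2HSV)
h=big(roi(225,275,200,255)&(hs[...,1]>110)&(im[...,2]>60)); print("handle z",np.median(P[h][:,2])); rect(P[h][:,:2],"handle")
b=big(roi(240,272,175,222)&(hs[...,1]<80)&(im.min(2)>75)); print("blade z",np.median(P[b][:,2])); rect(P[b][:,:2],"blade")
# rays version for handle at top z .033, blade z .0195, cover .086
for mm,z,t in((h,.033,"handle ray"),(b,.0195,"blade ray"),(m,.086,"cover ray")):
    q=np.array([ray("top",x,y,z)[:2] for y,x in np.argwhere(mm)]); rect(q,t)
hs2=cv2.cvtColor(sc,cv2.COLOR_BGR2HSV)
h2=big(roi(335,400,305,350)&(hs2[...,1]>110)&(sc[...,2]>60)); q=S[h2];q=q[q[:,2]>.029]; print("scene handle z",np.median(q[:,2])); rect(q[:,:2],"scene handle")
m2=big(roi(215,315,180,275)&(abs(S[...,2]-.086)<.006)); print("scene cover z",np.median(S[m2][:,2])); rect(S[m2][:,:2],"scene cover")
b2=big(roi(300,352,310,345)&(hs2[...,1]<80)&(sc.min(2)>75)); print("scene blade z",np.median(S[b2][:,2]));rect(S[b2][:,:2],"scene blade")
for n,r in(("spool",roi(270,295,158,185)),("motor",roi(205,230,150,175)),):
    k=r&(P[...,2]>.015);print(n,P[k].mean(0).round(3),P[k][:,2].max())
E
python3 m.py
```

```text
cover z 0.08527867991380078
cover top 4801 c [ 0.6195 -0.185 ] size [0.2005 0.1493] ang 84.93
[[0.536300003528595, -0.2782999873161316], [0.6850000023841858, -0.2915000021457672], [0.7027000188827515, -0.09179999679327011], [0.5540000200271606, -0.07859999686479568]]
mat z 0.002290570465769415
mat 8884 c [0.557  0.1365] size [0.3268 0.3569] ang 83.5
[[0.3612000048160553, -0.00570000009611249], [0.7157999873161316, -0.04610000178217888], [0.7527999877929688, 0.27869999408721924], [0.39820000529289246, 0.3190999925136566]]
handle z 0.031771638607948405
handle 364 c [0.4663 0.1192] size [0.3165 0.08  ] ang 35.73
[[0.31450000405311584, 0.059300001710653305], [0.3612000048160553, -0.00570000009611249], [0.6180999875068665, 0.17910000681877136], [0.571399986743927, 0.24410000443458557]]
blade z 0.01846068842878501
blade 313 c [0.5139 0.1042] size [0.368  0.0777] ang 23.82
[[0.32989999651908875, 0.06539999693632126], [0.3612000048160553, -0.00570000009611249], [0.6978999972343445, 0.1429000049829483], [0.6664999723434448, 0.21400000154972076]]
handle ray 364 c [0.561 0.187] size [0.0283 0.0
[... 195 characters left out ...]
 313 c [0.6442 0.1587] size [0.0265 0.0864] ang 67.43
[[0.5993000268936157, 0.16300000250339508], [0.6790000200271606, 0.1298999935388565], [0.6891999840736389, 0.1543000042438507], [0.6093999743461609, 0.1875]]Traceback (most recent call last):
  File "m.py", line 17, in <module>
    q=np.array([ray("top",x,y,z)[:2] for y,x in np.argwhere(mm)]); rect(q,t)
                ~~~^^^^^^^^^^^^^
  File "h.py", line 11, in ray
    c,T=world(name);r=T[:3,:3]@np.array([(u-c["cx"])/c["fx"],-(v-c["cy"])/c["fy"],-1]);o=T[:3,3]
        ~~~~~^^^^^^
  File "h.py", line 4, in world
    c=camera_info(name);T=np.linalg.inv(np.array(c["camera_from_world"]))
ValueError: time passes only in moves, steps and waits
```

```bash
python3 - <<'E'
s=open('h.py').read()
s=s.replace("def world(","from functools import lru_cache\n@lru_cache(None)\ndef world(");open('h.py','w').write(s)
s=open('m.py').read()
s=s.replace("def rect(pts,tag):","def rect(pts,tag):\n    pts=pts[abs(pts[:,0]-.36)+abs(pts[:,1])>.02]; md=np.median(pts,0); pts=pts[np.abs(pts-md).max(1)<.25]; print('mean',pts.mean(0).round(4),end=' ')")
open('m.py','w').write(s)
E
python3 m.py; python3 -c "
from cell import *
print(get_state()['time_s'])"
```

```text
cover z 0.08527867991380078
mean [ 0.6171 -0.1844] cover top 4801 c [ 0.6195 -0.185 ] size [0.2005 0.1493] ang 84.93
[[0.536300003528595, -0.2782999873161316], [0.6850000023841858, -0.2915000021457672], [0.7027000188827515, -0.09179999679327011], [0.5540000200271606, -0.07859999686479568]]
mat z 0.002290570465769415
mean [0.5844 0.1885] mat 8851 c [0.5926 0.1871] size [0.2182 0.298 ] ang 83.72
[[0.4325000047683716, 0.0949999988079071], [0.7286999821662903, 0.06239999830722809], [0.7526000142097473, 0.2793000042438507], [0.4564000070095062, 0.31189998984336853]]
handle z 0.031771638607948405
mean [0.5614 0.1881] handle 363 c [0.5633 0.1907] size [0.0336 0.0903] ang 73.35
[[0.5152999758720398, 0.1875], [0.6018000245094299, 0.16169999539852142], [0.6114000082015991, 0.193900004029274], [0.5249000191688538, 0.21969999372959137]]
blade z 0.01846068842878501
mean [0.6452 0.1589] blade 312 c [0.6467 0.1599] size [0.0313 0.0886] ang 67.6
[[0.5997999906539917, 0.1623000055551529], [0.6816999912261963, 0.12849999964237213], [0.6937000155448914, 0.1574999988079071], [0.6116999983787537, 0.19130
[... 1051 characters left out ...]
89999508857727]]
scene cover z 0.0885128711959432
mean [ 0.6203 -0.1748] scene cover 3082 c [ 0.6181 -0.1847] size [0.2092 0.1502] ang 84.75
[[0.5336999893188477, -0.28200000524520874], [0.6833000183105469, -0.29580000042915344], [0.7024000287055969, -0.08739999681711197], [0.5529000163078308, -0.07370000332593918]]
scene blade z 0.021536978237106097
mean [0.6403 0.159 ] scene blade 448 c [0.638 0.152] size [0.0445 0.09  ] ang 67.3
[[0.5878000259399414, 0.14890000224113464], [0.6708999872207642, 0.11410000175237656], [0.6880999803543091, 0.1551000028848648], [0.6050000190734863, 0.1898999959230423]]
spool [0.707 0.089 0.04 ] 1.4039856109927784
motor [0.717 0.242 0.065] 1.4039856109927784
0.1
```

The handle is 88 mm long and 28 mm wide by the mask, and the handle-to-blade centroid distance is 88.6 mm (expected 87.5), so the tool measurement holds. The cover is 200 mm wide at z ≈ 86 mm, so the case does too.

- **Pry tool:** handle centre (0.561, 0.188), yaw about -0.335.
- **Case:** yaw about -0.09, slot mouth about (0.545, -0.178).

I'll grip the handle 25 mm ahead of its centre, at (0.585, 0.180).

```bash
python3 -m pendant '[[[0,0.45,1,0,-0.25],[0,0.45,1,0,-0.25],[0,0.45,1,0,-0.25],[0,0.45,1,0,-0.25],[0,0.45,1,0,-0.25],[0,0.45,1,0,-0.25],[0,0.45,1,0,-0.25],[0,0.45,1,0,-0.25]]]'
python3 -m pendant '[[[0,0.45,1,0,-0.25],[0,0.45,1,0,-0.25],[0,0.45,1,0,-0.25],[0,0.45,1,0,-0.25],[0,0.45,1,0,-0.25],[0,0.45,1,0,-0.25],[0,0.45,1,0,-0.25],[0,0.45,1,0,-0.25]]]'
python3 -m pendant '[[[0,0.45,1,0,-0.25],[0,0.45,1,0,-0.25],[0,0.45,1,0,-0.25],[0,0.45,1,0,-0.25],[0,0.45,1,0,-0.25],[0,0.45,1,0,-0.25],[0,0.45,1,0,-0.25],[0,0.45,1,0,-0.25]]]'
python3 -m pendant '[[[0,0.45,1,0,-0.25],[0,0.45,1,0,-0.25],[0,0.45,1,0,-0.25],[0,0.45,1,0,-0.25],[0,0.45,1,0,-0.25],[0,0.45,1,0,-0.25],[0,0.45,0.8,-0.5,-0.25],[0,0,0,-0.5,0]]]'
```

```text
time_s: 1.1
ee_pos: [0.3048, -0.4388, 0.2552]
ee_rot: [-3.141, 0.0, 0.163]
contact_force: [0.7, -0.6, 0.1]
width: 0.0882
gripper_force: 0.0
time_s: 2.1
ee_pos: [0.3948, -0.2389, 0.2553]
ee_rot: [-3.141, 0.001, 0.003]
contact_force: [-0.1, 0.2, -0.2]
width: 0.088
gripper_force: 0.0
time_s: 3.1
ee_pos: [0.4847, -0.039, 0.2553]
ee_rot: [3.142, 0.001, -0.157]
contact_force: [0.1, 0.2, -0.1]
width: 0.0881
gripper_force: 0.0
time_s: 4.1
ee_pos: [0.5636, 0.1311, 0.2298]
ee_rot: [3.141, 0.001, -0.294]
contact_force: [0.7, -0.2, -0.6]
width: 0.0881
gripper_force: 0.0
```

```bash
python3 -m pendant '[[[0,0.42,0.98,-0.5,-0.25],[0,0.42,0.98,-0.5,-0.25],[0,0,0,-1,0],[0,0,0,-1,0],[0,0,0,-1,0],[0,0,0,-1,0],[0,0,0,0,0]]]'
python3 - <<'E'
from h import *
im,d=snap("scene","s1"); cv2.imwrite("pics/s1c.png",cv2.resize(im[230:430,230:480,::-1],(750,600)))
E
```

```text
time_s: 4.97
ee_pos: [0.5816, 0.1775, 0.1026]
ee_rot: [3.138, 0.005, -0.336]
contact_force: [0.1, -1.1, -0.0]
width: 0.0883
gripper_force: 0.0
```

View pics/s1c.png

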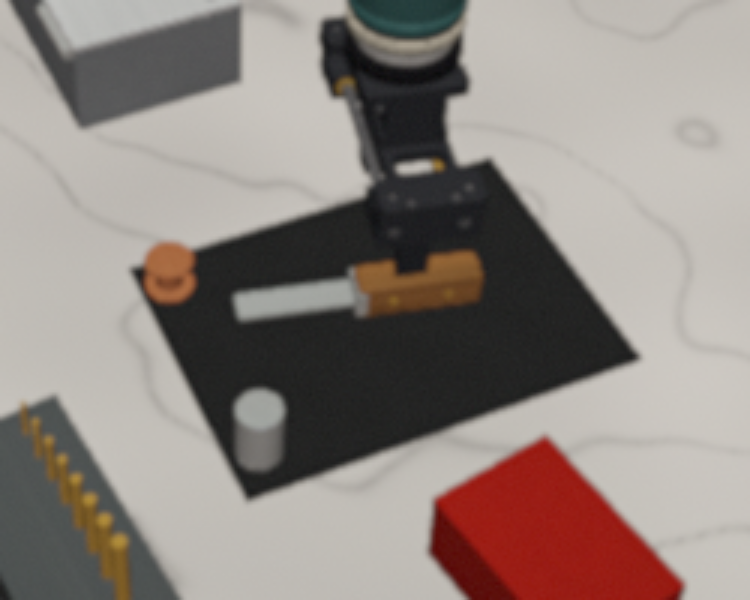

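The picture shows the gripper hanging over the pry handle at crop position (420,280), aligned across it, with the spool and motor clear. I'll descend and grip.

```bash
python3 -m pendant '[[[0,0.12,0.1,-1,0],[0,0,0,-1,0],[0,0,0,-0.8,0],[0,0,0,-0.34,0],[0,0,0,0,0]]]'
python3 -m pendant '[[[1,0,0,0,0],[1,0,0,0,0],[1,0,0,0,0],[1,0,0,0,0],[1,0,0,0,0],[1,0,0,0,0]]]'
```

```text
time_s: 5.65
ee_pos: [0.5874, 0.1814, 0.027]
ee_rot: [3.141, 0.001, -0.336]
contact_force: [0.6, 0.7, 0.9]
width: 0.088
gripper_force: 0.0
time_s: 6.4
ee_pos: [0.5875, 0.1816, 0.0272]
ee_rot: [3.142, 0.0, -0.336]
contact_force: [0.0, -3.0, 0.2]
width: 0.0303
gripper_force: 0.1
```

```bash
python3 -m pendant '[[[0.4,0,0,0,0],[0.4,0,0,-0.08,0],[0.4,0,0,-0.06,0],[0.4,0,0,0,0]]]'
python3 -m pendant '[[[1,0,0,0,0],[1,0,0,0,0],[1,0,0,0,0],[1,0,0,0,0],[1,0,0,0,0],[1,0,0,0,0]]]'
```

```text
time_s: 6.9
ee_pos: [0.5873, 0.1815, 0.0234]
ee_rot: [3.141, 0.0, -0.336]
contact_force: [-0.7, -0.3, 0.2]
width: 0.0528
gripper_force: 0.0
time_s: 7.65
ee_pos: [0.5874, 0.1815, 0.0237]
ee_rot: [3.141, 0.0, -0.336]
contact_force: [-0.5, -1.1, -0.1]
width: 0.0258
gripper_force: 30.0
```

```bash
python3 -m pendant '[[[1,0,0,0.5,0],[1,0,0,1,0],[1,0,0,1,0],[1,0,0,1,0],[1,-0.2,0,1,0],[1,-0.4,-0.5,0.5,0],[1,-0.47,-1,0,0.2],[1,-0.47,-1,0,0.25]]]'
python3 -m pendant '[[[1,-0.47,-1,0,0.25],[1,-0.47,-1,0,0.25],[1,-0.47,-1,0,0.25],[1,-0.47,-1,0,0.25],[1,-0.47,-1,0,0.25],[1,-0.47,-1,0,0.25],[1,-0.47,-1,0,0.25],[1,-0.47,-1,0,0.25]]]'
python3 -m pendant '[[[1,-0.47,-1,0,0.25],[1,-0.47,-1,0,0.25],[1,-0.47,-1,0,0.15],[1,-0.2,-0.4,0,0],[1,0,0,0,0],[1,0,0,0,0]]]'
```

```text
time_s: 8.65
ee_pos: [0.5478, 0.1179, 0.1487]
ee_rot: [3.141, 0.0, -0.299]
contact_force: [-0.1, -0.3, -1.3]
width: 0.0259
gripper_force: 30.0
time_s: 9.65
ee_pos: [0.4533, -0.0819, 0.1483]
ee_rot: [3.142, 0.001, -0.14]
contact_force: [0.5, 0.3, -2.4]
width: 0.0257
gripper_force: 30.0
time_s: 10.4
ee_pos: [0.4148, -0.1654, 0.1486]
ee_rot: [-3.141, 0.0, -0.088]
contact_force: [-0.3, 0.9, -1.3]
width: 0.0257
gripper_force: 30.0
```

```bash
python3 -m pendant '[[[1,0,0,-1,0],[1,0,0,-1,0],[1,0,0,-0.74,0],[1,0,0,0,0],[1,0,0,0,0]]]'
python3 - <<'E'
from h import *
im,d=snap("scene","s2"); a=cv2.resize(im[150:350,200:400,::-1],(400,400))
im,d=snap("top","t2"); b=cv2.resize(im[150:310,320:480,::-1],(400,400))
cv2.imwrite("pics/c2.png",np.hstack([a,b]))
E
```

```text
time_s: 11.02
ee_pos: [0.4155, -0.1657, 0.0808]
ee_rot: [3.141, -0.001, -0.087]
contact_force: [1.0, -1.0, -1.0]
width: 0.0258
gripper_force: 30.0
```

View pics/c2.png

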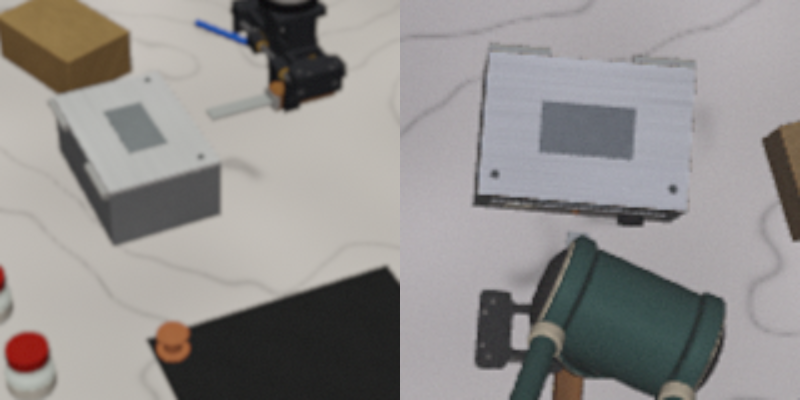

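The scene crop (left half) shows the blade at (210-275,115-98), pointing level at the case front. The top crop (right half) shows its tip at (575,235), just in front of the cover, roughly centred. I'll measure blade height and direction.

Run:
```python
from h import *
im=cv2.imread("pics/s2.png");P=cloud("scene",np.load("pics/s2.npy"))
hs=cv2.cvtColor(im,cv2.COLOR_BGR2HSV)
v,u=np.mgrid[0:480,0:640]
m=(u>302)&(u<336)&(v>192)&(v<212)&(P[...,2]>.05)&(P[...,2]<.11)&(hs[...,1]<80)
Q=P[m];mn=Q.mean(0);w=np.linalg.svd(Q-mn)[2][0];print(len(Q),mn.round(4),w.round(3),Q.min(0).round(4),Q.max(0).round(4))
for lo in np.arange(.44,.53,.01):
    k=Q[abs(Q[:,0]-lo)<.005]; 
    if len(k): print(round(lo,3),len(k),k.mean(0).round(4))
# cover front edge, scene view, z of top
m=(u>225)&(u<312)&(v>185)&(v<245)&(abs(P[...,2]-.088)<.006)
print("cover z",np.median(P[m][:,2]))
T=cloud("top",np.load("pics/t2.npy"));k=T[240:248,384:396];k=k[(k[...,2]>.06)&(k[...,2]<.1)];print("top tip",len(k),k.mean(0).round(4) if len(k) else"",k[:,0].max() if len(k) else "")
```

```text
219 [ 0.4739 -0.1701  0.0798] [ 0.999 -0.038 -0.003] [ 0.4298 -0.1877  0.0688] [ 0.5189 -0.1551  0.0916]
0.44 23 [ 0.4398 -0.167   0.0795]
0.45 25 [ 0.4502 -0.1681  0.0793]
0.46 24 [ 0.4602 -0.1691  0.0791]
0.47 25 [ 0.4704 -0.1686  0.0795]
0.48 23 [ 0.4803 -0.1696  0.0798]
0.49 25 [ 0.4899 -0.172   0.0794]
0.5 23 [ 0.5002 -0.1721  0.0801]
0.51 26 [ 0.5097 -0.1716  0.0799]
0.52 9 [ 0.5171 -0.1711  0.0805]
cover z 0.08873078003067564
top tip 24 [ 0.5152 -0.1721  0.0768] 0.5186092813260611
```

```bash
python3 -m pendant '[[[1,0.5,-0.05,-0.02,0],[1,0.5,-0.05,0,0],[1,0.3,-0.03,0,0],[1,0,0,0,0]]]'
python3 -m pendant '[[[1,0.4,-0.04,0,0],[1,0.4,-0.04,0,0],[1,0.4,-0.04,0,0],[1,0,0,0,0]]]'
```

```text
time_s: 11.62
ee_pos: [0.4482, -0.1693, 0.0798]
ee_rot: [3.141, -0.0, -0.088]
contact_force: [0.1, -0.6, -1.0]
width: 0.0256
gripper_force: 30.0
time_s: 12.12
ee_pos: [0.4784, -0.1724, 0.0799]
ee_rot: [3.141, -0.001, -0.088]
contact_force: [-0.8, -0.2, -1.9]
width: 0.0258
gripper_force: 30.0
```

No contact going in, so the blade is about 37 mm inside the slot. I'll lift.

```bash
python3 -m pendant '[[[1,0,0,0.25,0],[1,0,0,0.25,0],[1,0,0,0.25,0],[1,0,0,0.25,0],[1,0,0,0.25,0],[1,0,0,0.25,0],[1,0,0,0,0]]]'
python3 - <<'E'
from h import *
im,d=snap("scene","s3"); a=cv2.resize(im[150:350,200:400,::-1],(400,400))
P=cloud("scene",d);v,u=np.mgrid[0:480,0:640]
im,d=snap("top","t3"); b=cv2.resize(im[150:310,320:480,::-1],(400,400))
cv2.imwrite("pics/c3.png",np.hstack([a,b]))
E
```

```text
time_s: 13.0
ee_pos: [0.4773, -0.1722, 0.1178]
ee_rot: [3.141, -0.0, -0.088]
contact_force: [0.1, 0.3, -2.3]
width: 0.0255
gripper_force: 30.0
```

View pics/c3.png

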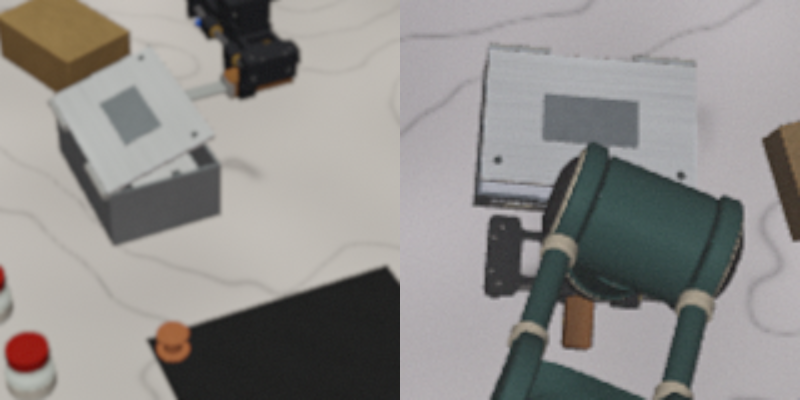

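The scene crop shows the cover lifted to roughly 0.3 rad on the blade tip, with the gripper well clear of it. The force is only about 2 N. I'll follow the arc round the hinge at roughly (0.684, z 0.080).

```bash
python3 -m pendant '[[[1,0.16,-0.01,0.25,0],[1,0.16,-0.01,0.25,0],[1,0.16,-0.02,0.25,0],[1,0.16,-0.02,0.25,0],[1,0.22,-0.02,0.23,0],[1,0.22,-0.02,0.23,0],[1,0.22,-0.02,0.23,0],[1,0.22,-0.02,0.23,0]]]'
python3 -m pendant '[[[1,0.27,-0.02,0.16,0],[1,0.27,-0.02,0.16,0],[1,0.27,-0.02,0.16,0],[1,0.27,-0.03,0.16,0],[1,0.31,-0.03,0.07,0],[1,0.31,-0.03,0.07,0],[1,0.31,-0.03,0.07,0],[1,0.31,-0.03,0.07,0]]]'
python3 - <<'E'
from h import *
im,d=snap("scene","s4"); a=cv2.resize(im[110:310,180:380,::-1],(400,400))
im,d=snap("top","t4"); b=cv2.resize(im[120:280,320:480,::-1],(400,400))
cv2.imwrite("pics/c4.png",np.hstack([a,b]))
E
```

```text
time_s: 14.1
ee_pos: [0.5159, -0.1758, 0.1657]
ee_rot: [3.142, -0.001, -0.088]
contact_force: [-1.8, 0.2, -3.7]
width: 0.0256
gripper_force: 30.0
time_s: 15.1
ee_pos: [0.5738, -0.1809, 0.1883]
ee_rot: [-3.142, -0.0, -0.088]
contact_force: [-2.4, 0.6, -3.2]
width: 0.026
gripper_force: 30.0
```

View pics/c4.png

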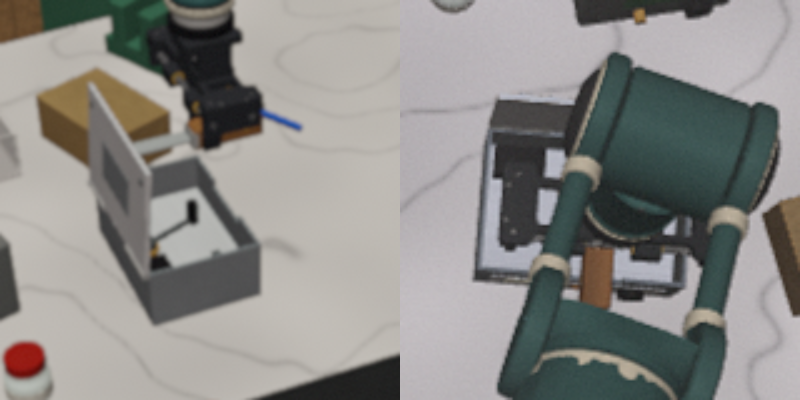

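The cover stands at about 1.4-1.5 rad, on the blade tip at crop (140,143). The lever and its knob are visible at (190,212). I'll push on past upright.

```bash
python3 -m pendant '[[[1,0.22,-0.02,0,0],[1,0.22,-0.02,0,0],[1,0.22,-0.02,0,0],[1,0.22,-0.02,0,0],[1,0,0,0,0]]]'
cat > ang.py <<'E'
from h import *
import sys
im,d=snap("scene",sys.argv[1]);P=cloud("scene",d)
v,u=np.mgrid[0:480,0:640]
m=(u>215)&(u<330)&(v>130)&(v<260)&(P[...,2]>.11)&(P[...,2]<.23)&(P[...,0]>.62)&(P[...,0]<.76)&(im.min(2)>60)
Q=P[m]; R=np.array([[np.cos(-.09),np.sin(-.09)],[-np.sin(-.09),np.cos(-.09)]]); xl=(Q[:,:2]-[.6147,-.184])@R.T
# outer/inner plane: x vs z
k=abs(xl[:,1])<.1; x=xl[k,0];z=Q[k,2]
A=np.c_[z-.0825,np.ones(len(z))]
w=np.ones(len(z))
for _ in range(20):
    s=np.linalg.lstsq(A*w[:,None],x*w,rcond=None)[0];r=x-A@s;w=1/(1+(r/.004)**2)
print("n",len(z),"x at hinge z",s[1].round(4),"cover angle",(np.pi/2+np.arctan(s[0])).round(3),"zmax",z.max().round(3))
E
python3 ang.py s5
```

```text
time_s: 15.82
ee_pos: [0.596, -0.183, 0.1881]
ee_rot: [3.142, -0.001, -0.088]
contact_force: [-0.4, 0.8, -1.8]
width: 0.0259
gripper_force: 30.0
n 871 x at hinge z 0.076 cover angle 1.696 zmax 0.225
```

```bash
python3 -m pendant '[[[1,0.1,-0.01,0,0],[1,0.08,-0.01,0,0],[1,0,0,0,0]]]'
python3 ang.py s6
```

```text
time_s: 16.25
ee_pos: [0.5996, -0.1834, 0.188]
ee_rot: [-3.141, 0.0, -0.088]
contact_force: [-1.6, 0.5, -2.2]
width: 0.0254
gripper_force: 30.0
n 785 x at hinge z 0.0762 cover angle 1.73 zmax 0.223
```

The cover is at about 1.73 rad. I'll back straight off, then carry the tool back above its old spot on the mat.

```bash
python3 -m pendant '[[[1,-0.3,0.02,0,0],[1,-0.8,0.06,0,0],[1,-1,0.09,0,0],[1,-1,0.09,0,0],[1,-0.9,0.09,0,0],[1,0.1,0.5,0,-0.1],[1,0.25,1,0,-0.22],[1,0.25,1,0,-0.22]]]'
python3 -m pendant '[[[1,0.25,1,0,-0.22],[1,0.25,1,0,-0.22],[1,0.25,1,0,-0.22],[1,0.25,1,0,-0.22],[1,0.25,1,0,-0.22],[1,0.25,1,0,-0.22],[1,0.25,1,0,-0.22],[1,0.25,1,-0.2,-0.22]]]'
python3 -m pendant '[[[1,0.25,1,-0.5,-0.22],[1,0.25,1,-1,-0.22],[1,0.25,0.7,-1,-0.22],[1,0,0,-1,0],[1,0,0,-0.5,0],[1,0,0,0,0]]]'
python3 - <<'E'
from h import *
im,d=snap("scene","s7"); a=cv2.resize(im[220:420,230:430,::-1],(400,400))
b=cv2.resize(im[110:310,180:380,::-1],(400,400))
cv2.imwrite("pics/c7.png",np.hstack([a,b]))
E
```

```text
time_s: 17.3
ee_pos: [0.5161, -0.1112, 0.1889]
ee_rot: [-3.141, -0.002, -0.133]
contact_force: [1.3, -0.2, -1.2]
width: 0.0256
gripper_force: 30.0
time_s: 18.3
ee_pos: [0.5663, 0.0898, 0.1841]
ee_rot: [-3.14, -0.003, -0.273]
contact_force: [-0.5, -1.0, -1.5]
width: 0.0257
gripper_force: 30.0
time_s: 19.05
ee_pos: [0.583, 0.1556, 0.0823]
ee_rot: [3.141, 0.001, -0.325]
contact_force: [0.6, -0.5, -2.6]
width: 0.0254
gripper_force: 30.0
```

View pics/c7.png

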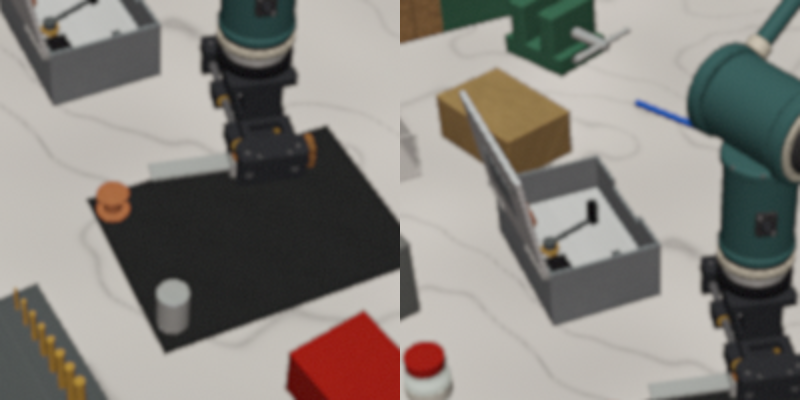

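The tool is level in the grip, with its blade at crop (150-235,168-160), and the cover is leaning back open. I'll shift +y to keep the blade clear of the spool at (113,200), then lower and release.

```bash
python3 -m pendant '[[[1,0,0.7,0,0],[1,0,0.5,0,0],[1,0,0,-0.8,0],[1,0,0,-0.7,0],[1,0,0,-0.5,0],[1,0,0,-0.2,0],[1,0,0,-0.08,0],[1,0,0,0,0]]]'
```

```text
time_s: 20.1
ee_pos: [0.5839, 0.1853, 0.0264]
ee_rot: [-3.141, -0.0, -0.325]
contact_force: [0.3, 0.4, -1.2]
width: 0.0256
gripper_force: 30.0
```

```bash
python3 -m pendant '[[[1,0,0,-0.08,0],[1,0,0,-0.03,0],[1,0,0,0,0]]]'
python3 -m pendant '[[[0.4,0,0,0,0],[0.4,0,0,0,0],[0.4,0,0,0,0],[0.4,0,0,0.3,0],[0.4,0,0,1,0],[0.4,0,0,1,0],[0.4,0,0,1,0],[0.6,0,0,1,0]]]'
python3 - <<'E'
from h import *
im,d=read_camera("scene");P=cloud("scene",d)
hs=cv2.cvtColor(im,cv2.COLOR_RGB2HSV);v,u=np.mgrid[0:480,0:640]
m=(u>335)&(u<405)&(v>300)&(v<350)&(hs[...,1]>110)&(im[...,0]>60)&(P[...,2]>.028)&(P[...,2]<.05)
print("handle",m.sum(),P[m].mean(0).round(4))
m=(u>295)&(u<352)&(v>305)&(v<345)&(hs[...,1]<80)&(im.min(2)>75)&(P[...,2]<.05)
Q=P[m];print("blade",m.sum(),Q.mean(0).round(4))
# knob: black inside the open case
m=(u>225)&(u<300)&(v>190)&(v<260)&(im.max(2)<45)&(P[...,2]>.045)&(P[...,2]<.08)
for p in (P[m],): print("knob",len(p),p.mean(0).round(4),p.min(0).round(3),p.max(0).round(3))
# case local predictions
c,s=np.cos(-.09),np.sin(-.09);o=np.array([.6147,-.184])
for n,l in(("knob rest",(-.0308,-.024)),("pivot",(.035,0)),("knob stop",(-.028,.03))): print(n,(o+np.array([[c,-s],[s,c]])@l).round(4))
E
```

```text
time_s: 20.48
ee_pos: [0.5837, 0.1854, 0.0237]
ee_rot: [-3.141, -0.0, -0.325]
contact_force: [1.0, 0.7, -1.6]
width: 0.0258
gripper_force: 30.0
time_s: 21.48
ee_pos: [0.5836, 0.1853, 0.1324]
ee_rot: [-3.141, -0.0, -0.325]
contact_force: [0.0, 1.1, -1.3]
width: 0.0451
gripper_force: 0.0
handle 442 [0.5591 0.1965 0.0344]
blade 540 [0.6414 0.1466 0.0166]
knob 71 [ 0.6306 -0.161   0.059 ] [ 0.579 -0.205  0.046] [ 0.674 -0.122  0.072]
knob rest [ 0.5819 -0.2051]
pivot [ 0.6496 -0.1871]
knob stop [ 0.5895 -0.1516]
```

The tool is back on the mat and the gripper is free. Now the lever: closed fingers go down at about (0.578, -0.243), on the -y side of the knob at about (0.582, -0.205). I'll travel at z ≈ 0.16.

```bash
python3 -m pendant '[[[1,0,-0.3,0.6,0.1],[1,0,-1,0.5,0.17],[1,0,-1,0,0.17],[1,0,-1,0,0.17],[1,0,-1,0,0.17],[1,0,-1,0,0.17],[1,0,-1,0,0.17],[1,0,-1,0,0.17]]]'
python3 -m pendant '[[[1,0,-1,0,0.17],[1,0,-1,0,0.17],[1,0,-1,0,0.17],[1,0,-1,0,0.17],[1,0,-1,0,0.17],[1,0,-1,0,0.17],[1,0,-1,0,0.17],[1,0,-1,0,0.17]]]'
python3 -m pendant '[[[1,-0.2,-1,0,0.17],[1,0,-0.8,0,0.1],[1,0,0,0,0],[1,0,0,0,0]]]'
python3 - <<'E'
from h import *
im,d=snap("scene","s8"); a=cv2.resize(im[110:310,180:380,::-1],(400,400))
im,d=snap("top","t8");b=cv2.resize(im[120:280,320:480,::-1],(400,400))
cv2.imwrite("pics/c8.png",np.hstack([a,b]))
E
```

```text
time_s: 22.52
ee_pos: [0.5827, 0.0015, 0.1578]
ee_rot: [3.141, 0.001, -0.221]
contact_force: [-0.2, -0.4, 0.2]
width: 0.0005
gripper_force: 0.0
time_s: 23.52
ee_pos: [0.5826, -0.1982, 0.1578]
ee_rot: [-3.141, 0.002, -0.112]
contact_force: [-0.7, -0.1, 0.2]
width: 0.0004
gripper_force: 0.0
time_s: 24.02
ee_pos: [0.5784, -0.2417, 0.1582]
ee_rot: [-3.141, 0.001, -0.092]
contact_force: [0.2, -0.3, -0.5]
width: 0.0003
gripper_force: 0.0
```

View pics/c8.png

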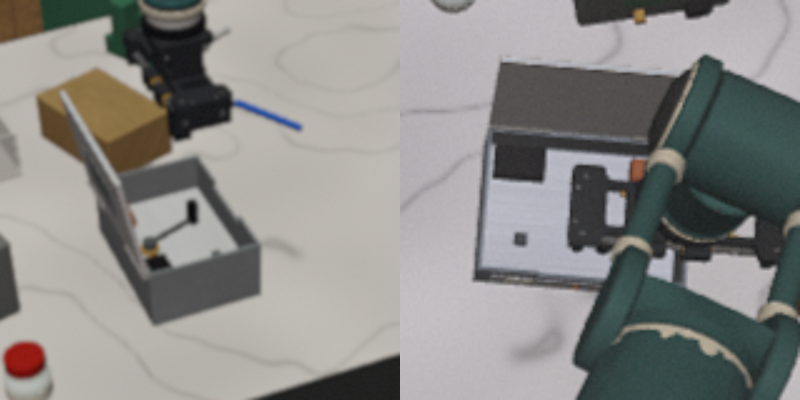

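The scene crop shows the cover leaning back and the knob upright at (192,211), which is pixel (276,215). The gripper is behind it, on its -y side. I'll check the knob position by ray.

Run:
```python
from h import *
im=cv2.imread("pics/s8.png");v,u=np.mgrid[0:480,0:640]
m=(u>268)&(u<284)&(v>200)&(v<228)&(im.max(2)<60);ys,xs=np.nonzero(m);print(m.sum(),xs.mean(),ys.min(),ys.max(),xs.min(),xs.max())
print(ray("scene",xs.mean(),ys.min()+2,.068).round(4),ray("scene",xs.mean(),ys.mean(),.052).round(4))
```

```text
39 275.46153846153845 211 220 274 277
[ 0.5849 -0.1991  0.068 ] [ 0.5808 -0.2084  0.052 ]
```

The ray puts the knob at about (0.582, -0.205), as predicted. I'll descend.

```bash
python3 -m pendant '[[[1,0,-0.05,-1,0],[1,0,0,-1,0],[1,0,0,-0.9,0],[1,0,0,-0.6,0],[1,0,0,-0.35,0],[1,0,0,0,0]]]'
```

```text
time_s: 24.88
ee_pos: [0.5783, -0.2431, 0.0618]
ee_rot: [-3.141, 0.001, -0.091]
contact_force: [-0.1, 0.3, 0.4]
width: 0.0002
gripper_force: 0.0
```

```bash
python3 -m pendant '[[[1,0.04,0.4,0,0],[1,0.04,0.4,0,0],[1,0.04,0.4,0,0],[1,0,0,0,0]]]'
python3 -m pendant '[[[1,0.03,0.3,0,0],[1,0.03,0.3,0,0],[1,0.03,0.3,0,0],[1,0,0,0,0]]]'
```

```text
time_s: 25.38
ee_pos: [0.5817, -0.2127, 0.0626]
ee_rot: [3.141, -0.0, -0.09]
contact_force: [-1.8, -2.2, 1.9]
width: 0.0002
gripper_force: 1.0
time_s: 25.88
ee_pos: [0.5838, -0.1904, 0.0622]
ee_rot: [3.142, -0.0, -0.091]
contact_force: [-1.4, -3.1, 1.1]
width: 0.0004
gripper_force: 1.3
```

```bash
python3 -m pendant '[[[1,0.02,0.2,0,0],[1,0.02,0.2,0,0],[1,0,0,0,0]]]'
python3 -m pendant '[[[1,0.01,0.12,0,0],[1,0,0,0,0]]]'
python3 -m pendant '[[[1,0.01,0.12,0,0],[1,0,0,0,0]]]'
```

```text
time_s: 26.25
ee_pos: [0.5858, -0.181, 0.0624]
ee_rot: [3.141, -0.002, -0.091]
contact_force: [1.9, -3.8, -1.4]
width: 0.0003
gripper_force: 1.8
time_s: 26.5
ee_pos: [0.5861, -0.1784, 0.0626]
ee_rot: [3.141, -0.002, -0.091]
contact_force: [3.4, -4.5, -1.3]
width: 0.0006
gripper_force: 2.1
time_s: 26.75
ee_pos: [0.5865, -0.1755, 0.0628]
ee_rot: [3.141, -0.003, -0.091]
contact_force: [2.8, -4.6, -0.6]
width: 0.0008
gripper_force: 2.3
```

```bash
python3 -m pendant '[[[1,0.01,0.1,0,0],[1,0,0,0,0]]]'
python3 -m pendant '[[[1,0.01,0.1,0,0],[1,0,0,0,0]]]'
python3 - <<'E'
from h import *
im,d=snap("scene","s9"); a=cv2.resize(im[160:260,220:320,::-1],(500,500))
cv2.imwrite("pics/c9.png",a)
E
```

```text
time_s: 27.0
ee_pos: [0.5868, -0.1736, 0.0628]
ee_rot: [3.14, -0.003, -0.091]
contact_force: [2.9, -6.3, -1.3]
width: 0.0003
gripper_force: 2.9
time_s: 27.25
ee_pos: [0.5871, -0.1729, 0.0629]
ee_rot: [3.137, -0.004, -0.091]
contact_force: [2.6, -12.3, -2.8]
width: 0.0006
gripper_force: 6.1
```

View pics/c9.png

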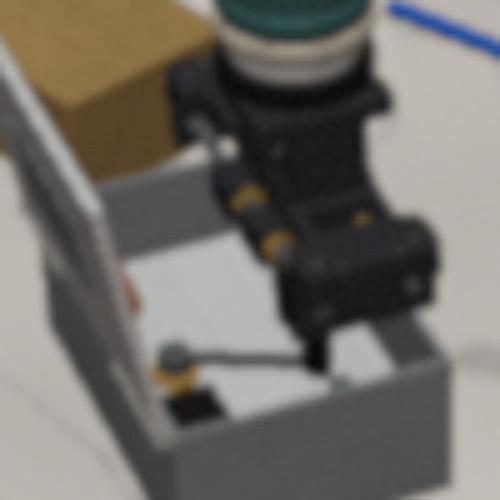

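The force jumps to 12 N while the motion stalls, and the picture shows the lever swung across with the knob at (315,350). It is at its stop. I'll retreat so it springs back, then rise.

```bash
python3 -m pendant '[[[1,-0.01,-0.1,0,0],[1,-0.04,-0.4,0,0],[1,-0.05,-0.6,0,0],[1,-0.05,-0.6,0,0],[1,-0.05,-0.6,0,0],[1,-0.04,-0.5,0,0],[1,0,0,0,0]]]'
python3 -m pendant '[[[1,0,0,0.5,0],[1,0,0,1,0],[1,0,0,1,0],[1,0,0,1,0],[1,0,0,1,0],[1,0,0,0.5,0],[1,0,0,0,0],[1,0,0,0,0]]]'
python3 ang.py s10
python3 - <<'E'
from h import *
im=cv2.imread("pics/s10.png");v,u=np.mgrid[0:480,0:640]
m=(u>268)&(u<284)&(v>200)&(v<228)&(im.max(2)<60);ys,xs=np.nonzero(m);print("knob",m.sum(),xs.mean(),ys.min(),ys.max())
a=cv2.resize(im[100:400,180:480],(600,600));cv2.imwrite("pics/c10.png",a)
E
```

```text
time_s: 28.18
ee_pos: [0.5795, -0.2408, 0.062]
ee_rot: [-3.141, 0.0, -0.093]
contact_force: [-0.8, 0.3, 0.5]
width: 0.0006
gripper_force: 0.0
time_s: 29.18
ee_pos: [0.5791, -0.2394, 0.1861]
ee_rot: [-3.141, 0.002, -0.091]
contact_force: [-0.2, -0.1, 0.1]
width: 0.0004
gripper_force: 0.0
n 564 x at hinge z 0.0763 cover angle 1.728 zmax 0.224
knob 39 275.46153846153845 211 220
```

View pics/c10.png

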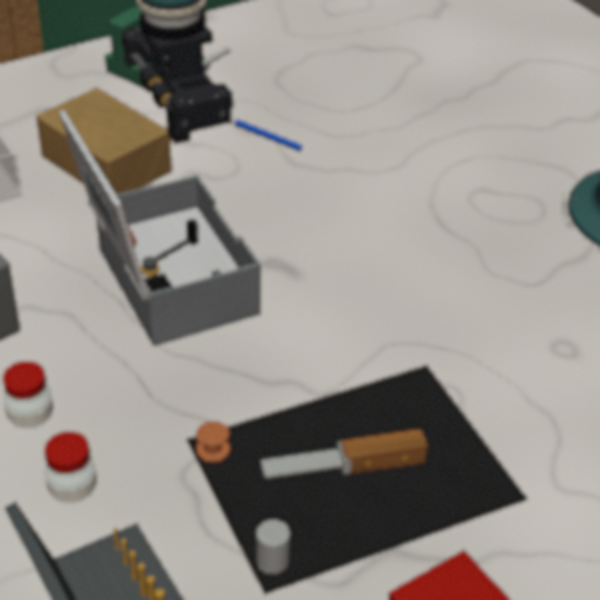

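The cover is open at 1.73 rad and the knob is back at exactly its rest pixels, (192,232) in the crop. The tool lies flat on the mat at (345,452), the spool and motor are unmoved, and the gripper is free.

```bash
python3 -c "
from cell import *
print(hand_in())"
```

```text
the job is handed in; nothing more can be done
None
```

I pried the cover up with the tool and swung it fully open (about 1.73 rad), pushed the lever to its stop and saw it spring back, laid the pry tool flat on the mat, and handed the job in after about 29 s of robot time; the hand-in returned no verdict.

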